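# Butt the end caddy against the rekebot

## Task

The wooden rekebot box that carries the coffee cups has lost its end piece: take the long open caddy, the one exactly as deep and as tall as the rekebot, and butt it flush against the rekebot's plain end, the end without a raised rim. Leave it standing on the counter with no gap between the two and their front and back faces in line, so that they read as one box. Leave the shorter caddy where it is.

Things in the scene. Friction and masses are not known exactly. Their poses are not given: they have to be found in the camera images.
- rekebot: Fixed wooden box, 160 mm along x (depth), 200 along y, deck 70 high. A dark rim rises 14 mm above the deck on its front (-x), back (+x) and +y sides; the -y end is plain. A dark flap with a brass knob, shut, stands out up to 15 mm from its front (-x) face. Three white cups, 48 mm high, 62 across, stand on the deck. Origin: centre of its underside; z up. Place and yaw vary.
- rekebot_end (a point): Centre of the rekebot's plain -y end face, 100 mm from the rekebot's origin and 35 mm above the counter; the face is flat, upright, 160 mm wide along x and 70 mm high. Axes as the rekebot's: -y points out of the face.
- end_caddy: Loose open wooden caddy, about 0.35 kg: 160 mm along x, 70 along y, walls 70 high and 6 thick. A dark upright plank handle crosses its middle along y: 14 mm thick along x, 58 long along y, top 115 mm above the underside, 45 above the walls. The same turned half round. Origin: centre of its underside; z up. One 160 mm long side (+y or -y) is to meet the rekebot's plain end.
- short_caddy: Loose caddy of the same make but only 100 mm along its x, 70 mm along y, walls 45 mm high, plank handle 14 mm thick rising to 90 mm; about 0.22 kg. Not to be used. Origin: centre of its underside. It and the long caddy may stand in either of two places.

How it is judged:
At the end, for the whole second after the job is handed in: The long caddy stands upright on the counter at rest, its long side against the rekebot's plain end with less than 10 mm of gap at the middle, its middle within 15 mm of the end face's middle along the face, and parallel to it within 10 degrees; the short caddy is within 30 mm of its start (y of end_caddy in the frame of rekebot_end between -0.045 and -0.03 m and x of end_caddy in the frame of rekebot_end between -0.015 and 0.015 m and angle between the x axis of end_caddy and the x axis of rekebot, either way round below 0.1745 rad and angle between end_caddy's own z axis and vertical below 0.1 rad and height (world z) of end_caddy below 0.01 m and linear speed of end_caddy below 0.02 m/s and distance of short_caddy from where it was at the start of the episode below 0.03 m); the robot touches nothing.
It fails at once if the short caddy is moved more than 30 mm (distance of short_caddy from where it was at the start of the episode above 0.03 m).
It also fails if it takes over 51 s, if anything falls off the work surface, if the arm or the gripper's body presses on something with over 40 N, if the wrist force passes 120 N, or if a joint passes its speed limit or range.

## Robot

A 6-joint arm with a two-finger parallel gripper is mounted at the origin on the work surface. World frame = base frame: x ahead of the robot, y to its left, z up, the work surface at z = 0. Lengths are in m, angles in rad, forces in N, time in s.
With the tool pointing down it reaches from about 0.375 to 0.825 m from the base axis. Payload 5.5 kg.
Tool frame: the origin (TCP) lies at the very end of the fingers, on their centre line; the grasp point (between the pads) lies 19 mm behind it (manip.pinch_z is the distance from the TCP to the grasp point, in m); y points along the fingers, x is the direction in which the jaws open and shut, and the axes are right-handed (so a half turn about y gives the same grasp; the last joint's range is limited). The gripper opens to 85 mm and grips with 20 to 120 N. Pads are 22 mm wide; open, the fingers measure 114 mm over their backs; the gripper's body (76 mm by 85 mm) begins 54 mm behind the grasp point. The pads swing forward as they close: fully open they stand 13 mm farther back than shut.
Start: joints at [1.193, 0.314, -0.047, 1.21, 0, 1.571], TCP at [0.221, 0.558, 0.231] pointing down, gripper open.
Joint ranges: [-2.67, 2.67], [-0.69, 1.73], [-1.03, 1.25], [-2.08, 2.16], [-1.42, 1.45], [-3.14, 3.14]. Speed limits (rad/s): [2.39, 2.39, 3.01, 3.14, 3.14, 3.14].

## Interface

Orientations are given as a unit quaternion [w, x, y, z].
In Python, from plant import manip gives the robot as it stands.
- The arm moves only by the tool drive_tool, never from a script. Its argument "rows" is text: rows parted by semicolons, each of 7 numbers parted by spaces: the shift along the tool's x, y, z normalised to -1 to 1, where 1 is 0.2 m, then the turn, a rotation vector about the tool's x, y, z normalised to -1 to 1, where 1 is 90 degrees, then the opening, from -1 (shut) to 1 (fully open). A call has 1 to 5 rows; each row shifts and turns the commanded pose from where the row before left it, along the tool's axes as they then stand; what a row does not reach is not made up. A row lasts 1/12 s, in which the tool goes at most 41.7 mm and 7.16 degrees, less where a joint would pass 70% of its speed; a pose out of reach is approached as far as the arm can. A call with a number of a shift or a turn outside -1 to 1 is refused whole. A call with a gripper value outside its range is refused whole. The fingers move at their own pace and stop on an object; "newtons" is the grip in N (left out, the last holds). Time passes only in rows, so rows that do not move let the fingers close. It gives the time, the measured TCP pose, the force and the opening at its end, in the units of the state.
- manip.get_obs(): the state, without advancing time (a new reading comes with each control period).
- manip.read_camera(name): name is "side" or "top" or "wrist"; returns a dict with "image" (400x640x3 uint8, blue, green, red), "depth" (400x640 float32, m along the optical axis (not along the pixel's ray), 0 where there is no reading), "K" (3x3 intrinsics, pixels), "R" (3x3) and "t" (3): a world point X has camera coordinates R X + t. Camera axes: x right, y down, z forward; pixel columns grow to the right and rows downward; lengths in m; the calibration is good to about 2 mm. A picture is of the moment at which its call begins.
- manip.job_done(): hands the job in, once; it reports no verdict.
The state is a dict: "t": time; "q": joint angles; "joint_velocities": joint speeds; "effort": joint torques, N m; "position": TCP position; "tool_rot": TCP orientation; "wrist_force": force on the tool from outside, world axes, zero at the start; "wrist_torque": the same for the moment, N m; "width": opening from 0.0 (shut) to 1.0 (fully open).
Only numpy, scipy, OpenCV 4.12 (cv2) and the standard library are available. Lean on these libraries where they do the work, as an engineer would, in place of code of your own. Each camera call takes 0.05 s, during which the arm holds its last target.

## Working session

There is one attempt and no reset: what is moved stays moved. The work goes in short steps, Python scripts to look and compute and a tool call to move; the robot and the scene stay as the last step left them, time stands still between calls to the robot, and variables do not carry over. Pictures are saved under pics/ and viewed, and the job is handed in when it is done.

Besides the shell and the picture viewer there is one more tool, called as name(argument=value, ...), one argument or row to a line, values as JSON. drive_tool: Moves the arm, as the interface text tells. Its arguments: {"type":"object","properties":{"rows":{"type":"string"},"newtons":{"type":"number"}},"required":["rows"]}

```bash
mkdir -p pics; cat > h.py <<'E'
import numpy as np,cv2
from plant import manip
def grab(n,f):
    c=manip.read_camera(n); cv2.imwrite(f'pics/{f}.png',c['image']); np.savez(f'pics/{f}.npz',**{k:np.array(c[k]) for k in('image','depth','K','R','t')}); return c
def cloud(c):
    d=c['depth'];v,u=np.mgrid[:400,:640];K=c['K']
    P=np.stack([(u-K[0,2])/K[0,0]*d,(v-K[1,2])/K[1,1]*d,d],-1)
    return (P-c['t'])@c['R']
E
python3 - <<'E'
from h import *
o=manip.get_obs();print(o)
for n in('top','side'):
    c=grab(n,n+'0');print(n,c['K'].tolist(),c['R'].tolist(),c['t'])
E
```

```text
{'t': 0.0, 'q': array([ 1.19299505e+00,  3.14248705e-01, -4.80697106e-02,  1.21021301e+00,
       -1.67793028e-06,  1.57080715e+00]), 'joint_velocities': array([ 0.00121786, -0.0018882 ,  0.00010046,  0.00148825, -0.00111383,
        0.00170479]), 'effort': array([ 9.95077608e-04, -5.39589179e+01,  3.39750195e+01,  1.91329984e-02,
        3.54132162e-04, -7.50960510e-06]), 'position': array([0.22111258, 0.55714593, 0.23042509]), 'tool_rot': array([-0.58465207,  0.58534226,  0.39670554, -0.39771989]), 'wrist_force': array([ 1.22678119, -0.63399169, -0.1730529 ]), 'wrist_torque': array([-0.02314507, -0.04258899, -0.03196081]), 'width': 1.0044749948684664}
top [[383.03392193992573, 0.0, 320.70273551756884], [0.0, 383.03392193992573, 205.083393998371], [0.0, 0.0, 1.0]] [[0.030501092244925823, -0.9994977302197205, -0.008600619599382284], [-0.9885622517141269, -0.028893679771911453, -0.14801969380840402], [0.1476968444407733, 0.013017010212217824, -0.9889470155611843]] [-0.05850611  0.5294343   0.91565242]
side [[427.13766454814447, 0.0, 320.82353835878513], [0.0, 427.13766454814447, 196.68228503650636], [0.0, 0.0, 1.0]] [[0.7851497997111984, -0.6188282148428587, 0.024319385844751257], [-0.3008890967588158, -0.41549254142962555, -0.8583890140653099], [0.5412998646454007, 0.6666465244271147, -0.5124225482979052]] [-0.46163661  0.18510626  0.54805791]
```

View pics/top0.png

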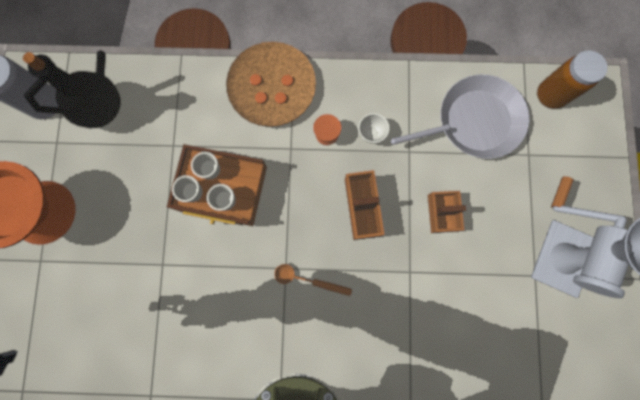

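View pics/side0.png

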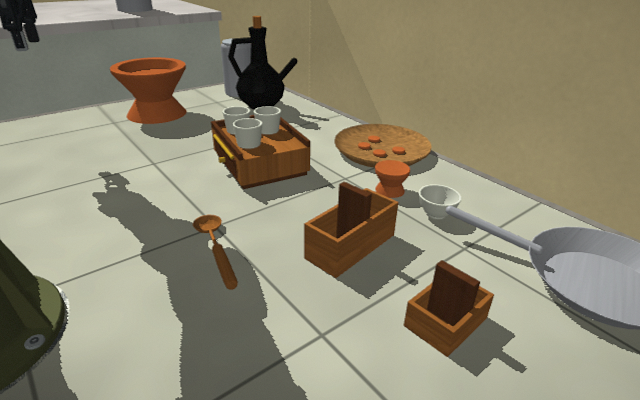

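```bash
python3 - <<'E'
from h import *
from scipy.spatial.transform import Rotation as R
o=manip.get_obs();print(R.from_quat(o['tool_rot'],scalar_first=True).as_matrix().round(3))
for n in('top0','side0'):
    c=np.load(f'pics/{n}.npz');P=cloud(c)
    hgt=np.where(c['depth']>0,P[...,2],-.1)
    cv2.imwrite(f'pics/{n}_h.png',np.clip(hgt*1500,0,255).astype(np.uint8))
E
```

```text
[[ 0.369 -0.001 -0.929]
 [ 0.929 -0.001  0.369]
 [-0.002 -1.     0.   ]]
```

The top view shows the rekebot at about (218,185) with its plain end to the right, from (265,158) to (252,223). The long caddy is at about (364,205) and the short one at (446,211). Next I'll measure them from depth.

```bash
python3 - <<'E'
from h import *
def rect(P,m,lab):
    p=P[m][:,:2].astype(np.float32); r=cv2.minAreaRect(p*1000); print(lab,len(p),'c',np.round(r[0],1),'size',np.round(r[1],1),'ang',round(r[2],2))
c=np.load('pics/top0.npz');P=cloud(c);z=P[...,2];v,u=np.mgrid[:400,:640]
def roi(a,b,cc,d):return (u>=a)&(u<b)&(v>=cc)&(v<d)&(c['depth']>0)
L=roi(335,395,160,250);S=roi(420,475,180,245);B=roi(160,280,135,235)
rect(P,L&(z>.060)&(z<.080),'long rim');rect(P,L&(z>.09),'long handle')
rect(P,S&(z>.037)&(z<.053),'short rim');rect(P,S&(z>.07),'short handle')
rect(P,B&(z>.062)&(z<.076),'deck');rect(P,B&(z>.062)&(z<.09),'reke rim')
for m,n in((L,'L'),(S,'S'),(B,'B')):print(n,np.percentile(z[m],[1,50,99]).round(3), np.histogram(z[m],np.arange(-.01,.14,.01))[0])
print('floor',np.median(z[roi(290,330,210,240)]))
c2=np.load('pics/side0.npz');P=cloud(c2);z=P[...,2]
def rw(x0,x1,y0,y1):return (P[...,0]>x0)&(P[...,0]<x1)&(P[...,1]>y0)&(P[...,1]<y1)&(c2['depth']>0)
np.save('pics/sidecloud.npy',P)
m=(u>300)&(u<400)&(v>180)&(v<275)&(c2['depth']>0)
rect(P,m&(z>.066)&(z<.074),'side long rim');rect(P,m&(z>.09),'side handle')
m=(u>205)&(u<315)&(v>100)&(v<190)&(c2['depth']>0)
rect(P,m&(z>.066)&(z<.074),'side deck');
E
python3 -c "
import cv2
a=cv2.imread('pics/top0.png')[140:245,160:400]
cv2.imwrite('pics/crop0.png',cv2.resize(a,None,fx=3.3,fy=3.3,interpolation=2))"
```

```text
long rim 527 c [ 532.7 -148.1] size [160.6  70.5] ang 9.48
long handle 185 c [ 532.6 -147.5] size [14.7 57.1] ang 9.39
short rim 392 c [ 524.7 -355.4] size [100.3  71.1] ang 4.81
short handle 174 c [ 524.7 -355. ] size [14.7 57.9] ang 4.6
deck 3568 c [566.3 214. ] size [200.8 166.6] ang 80.52
reke rim 4746 c [566.9 214.5] size [202.  167.5] ang 80.13
L [-0.005  0.001  0.115] [2237 1977   82   79   84   93   97  362  165   17   18   12  155    0
    0]
S [-0.005  0.001  0.09 ] [1471 1195  107  111  116  349   18   19   20  123   31    0    0    0
    0]
B [-0.005  0.024  0.118] [4082 1830   44   59   74   61   67 2142 1692  932  204  238  525    6
    0]
floor -0.000711602578466673
side long rim 968 c [ 534.8 -149.1] size [163.   72.4] ang 9.37
side handle 604 c [ 533.7 -150. ] size [15.9 58.5] ang 8.37
side deck 1492 c [569.2 211.7] size [202.1 166.7] ang 80.13
```

View pics/crop0.png

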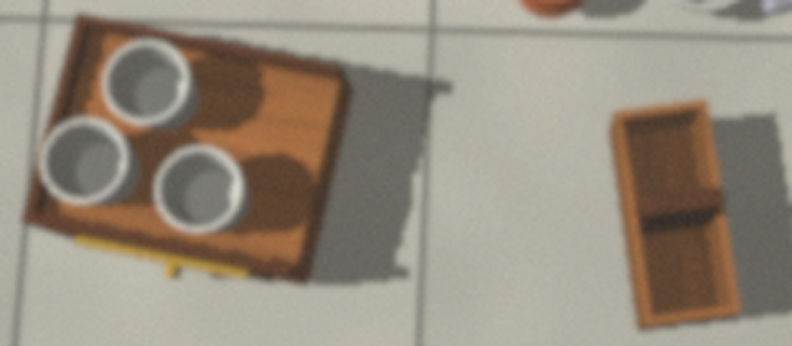

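```bash
python3 - <<'E'
from h import *
for n,off in(('top0',(0,0)),('side0',(0,0))):
    c=np.load(f'pics/{n}.npz');P=cloud(c);z=P[...,2]
    for yaw in np.radians([-9.6]):
        e=np.array([np.cos(yaw),np.sin(yaw)]);f=np.array([-e[1],e[0]])
        C=np.array([.5665,.2143]);X=(P[...,:2]-C)@e;Y=(P[...,:2]-C)@f
        ok=(c['depth']>0)&(abs(X)<.11)&(abs(Y)<.13)
        # end edge per x-slice : deck level
        m=ok&(z>.064)&(z<.076)
        xs=[];ys=[]
        for a in np.arange(-.065,.066,.008):
            s=m&(abs(X-a)<.004); 
            if s.sum()>5: xs.append(a);ys.append(np.sort(Y[s])[1])
        print(n,'end edge fit',np.polyfit(xs,ys,1).round(4),np.round(ys,4))
        r=ok&(z>.079)&(z<.088)
        fr=[];bk=[]
        for b in np.arange(-.09,.09,.012):
            s=r&(abs(Y-b)<.006)
            if s.sum()>3:
                xx=np.sort(X[s]); fr.append((b.round(3),xx[0].round(4)));bk.append((b.round(3),xx[-1].round(4)))
        print(' front',[(float(a),float(b)) for a,b in fr]);print(' back',[float(b) for a,b in bk])
        print(' zhist top',np.median(z[m]))
E
```

```text
top0 end edge fit [-0.0098 -0.0995] [-0.0985 -0.099  -0.0994 -0.0993 -0.0991 -0.0988 -0.0993 -0.0998 -0.0997
 -0.0998 -0.1004 -0.0997 -0.0993 -0.0997 -0.1001 -0.1    -0.1002]
 front [(-0.09, -0.0767), (-0.078, -0.0765), (-0.066, -0.0766), (-0.054, -0.0765), (-0.042, -0.0765), (-0.03, -0.0764), (-0.018, -0.0763), (-0.006, -0.0764), (0.006, -0.076), (0.018, -0.0759), (0.03, -0.0761), (0.042, -0.0762), (0.054, -0.0761), (0.066, -0.0759), (0.078, -0.0757)]
 back [0.0836, 0.0825, 0.0831, 0.0834, 0.0832, 0.0835, 0.0832, 0.0831, 0.0836, 0.0837, 0.0833, 0.0838, 0.0843, 0.0837, 0.0828]
 zhist top 0.06953399046813603
side0 end edge fit [-0.0075 -0.1014] [-0.101  -0.1016 -0.1011 -0.101  -0.1001 -0.1013 -0.1012 -0.1015 -0.1015
 -0.1019 -0.1013 -0.1014 -0.1016 -0.1028 -0.1013 -0.1015 -0.1019]
 front [(-0.09, -0.074), (-0.078, -0.074), (-0.066, -0.0742), (-0.054, -0.074), (-0.042, -0.0737), (-0.03, -0.0736), (-0.018, -0.0736), (-0.006, -0.0738), (0.006, -0.073), (0.018, -0.0733), (0.03, -0.0734), (0.042, -0.0731), (0.054, -0.073), (0.066, -0.073), (0.078, -0.073)]
 back [0.0864, 0.0835, 0.0867, 0.0847, 0.0862, 0.085, 0.0854, 0.0869, 0.0865, 0.0891, 0.0856, 0.0871, 0.0863, -0.0653, -0.0658]
 zhist top 0.07126768873243366
```

drive_tool(
  rows="0 0 0 0 0.0727 0 1;0 0 0 0 0.0727 0 1;0 0 0 0 0.0727 0 1;0 0 0 0 0.0727 0 1;0 0 0 0 0.0727 0 1",
)

```text
t: 0.52
position: [0.2212, 0.5574, 0.2308]
tool_rot: [-0.674, 0.674, 0.214, -0.215]
wrist_force: [-0.7, -0.8, 0.7]
width: 1.002
```

drive_tool(
  rows="0 0 0 0 0.0727 0 1;0 0 0 0 0.0727 0 1;0 0 0 0 0.0727 0 1;0 0 0 0 0.0727 0 1;0 0 0 0 0 0 1",
)

```text
t: 0.93
position: [0.2212, 0.5574, 0.2308]
tool_rot: [-0.704, 0.705, 0.057, -0.058]
wrist_force: [0.7, -0.1, -0.1]
width: 0.997
```

```bash
cat >> h.py <<'E'
from scipy.spatial.transform import Rotation as R
def go(tx,ty,tz,yawd):
    o=manip.get_obs();M=R.from_quat(o['tool_rot'],scalar_first=True).as_matrix()
    d=M.T@(np.array([tx,ty,tz])-o['position']); yaw=np.degrees(np.arctan2(M[1,0],M[0,0]))
    # target frame
    a=np.radians(yawd);T=np.array([[np.cos(a),0,-np.sin(a)],[np.sin(a),0,np.cos(a)],[0,-1,0]])
    rv=R.from_matrix(M.T@T).as_rotvec()
    print('t',round(o['t'],2),'pos',o['position'].round(4),'yaw',yaw.round(2),'q',o['q'].round(2),'F',o['wrist_force'].round(1),'w',round(o['width'],3))
    print('shift norm',(d/.2).round(4),'turn norm',(rv/(np.pi/2)).round(4))
E
python3 -c "
from h import *
go(.5327,-.148,.19,9.45)"
```

```text
t 0.93 pos [0.2212 0.5574 0.2308] yaw 9.31 q [ 1.19  0.31 -0.05  1.21  0.    2.6 ] F [ 0.7 -0.1 -0.1] w 0.997
shift norm [ 0.9668  0.2065 -3.7322] turn norm [ 0.0005 -0.0016 -0.0003]
```

drive_tool(
  rows="0.048 0.01 -0.186 0 0 0 1;0.048 0.01 -0.186 0 0 0 1;0.048 0.01 -0.186 0 0 0 1;0.048 0.01 -0.186 0 0 0 1;0.048 0.01 -0.186 0 0 0 1",
)

```text
t: 1.35
position: [0.2994, 0.3804, 0.2209]
tool_rot: [-0.704, 0.705, 0.06, -0.06]
wrist_force: [1.4, 0.5, 0.2]
width: 1.003
```

drive_tool(
  rows="0.048 0.01 -0.186 0 0 0 1;0.048 0.01 -0.186 0 0 0 1;0.048 0.01 -0.186 0 0 0 1;0.048 0.01 -0.186 0 0 0 1;0.048 0.01 -0.186 0 0 0 1",
)

```text
t: 1.77
position: [0.3774, 0.2047, 0.2112]
tool_rot: [0.705, -0.705, -0.06, 0.06]
wrist_force: [0.6, 0.6, 0.2]
width: 1.002
```

drive_tool(
  rows="0.048 0.01 -0.186 0 0 0 1;0.048 0.01 -0.186 0 0 0 1;0.048 0.01 -0.186 0 0 0 1;0.048 0.01 -0.186 0 0 0 1;0 0 0 0 0 0 1",
)

```text
t: 2.18
position: [0.4415, 0.0607, 0.203]
tool_rot: [-0.704, 0.706, 0.057, -0.057]
wrist_force: [0.3, -0.3, 0.6]
width: 1.0
```

```bash
python3 -c "
from h import *
go(.5327,-.148,.19,9.45)"
```

```text
t 2.18 pos [0.4415 0.0607 0.203 ] yaw 9.25 q [ 0.14  0.04 -0.45  1.09 -0.    1.55] F [ 0.3 -0.3  0.6] w 1.0
shift norm [ 0.2825  0.0683 -1.1031] turn norm [ 0.0018 -0.0022  0.0004]
```

drive_tool(
  rows="0.047 0.011 -0.184 0 0 0 1;0.047 0.011 -0.184 0 0 0 1;0.047 0.011 -0.184 0 0 0 1;0.047 0.011 -0.184 0 0 0 1;0.047 0.011 -0.184 0 0 0 1",
)

```text
t: 2.6
position: [0.5165, -0.109, 0.1921]
tool_rot: [0.705, -0.704, -0.06, 0.06]
wrist_force: [-0.6, 0.8, -0.1]
width: 1.002
```

drive_tool(
  rows="0.047 0.011 -0.184 0 0 0 1;0 0 0 0 0 0 1;0 0 0 0 0 0 1",
)

```text
t: 2.85
position: [0.5316, -0.1435, 0.1893]
tool_rot: [0.705, -0.704, -0.058, 0.059]
wrist_force: [-0.8, 1.0, 1.3]
width: 0.997
```

```bash
python3 - <<'E'
from h import *
go(.5327,-.148,.19,9.45)
grab('wrist','w1');grab('top','top1')
c=np.load('pics/top1.npz');P=cloud(c);z=P[...,2]
m=(c['depth']>0)&(abs(P[...,0]-.533)<.1)&(abs(P[...,1]+.148)<.08)
mm=m&(z>.06)&(z<.08);print(cv2.minAreaRect((P[mm][:,:2]*1000).astype(np.float32)))
c=np.load('pics/w1.npz');P=cloud(c);z=P[...,2]
m=(c['depth']>0)&(abs(P[...,0]-.533)<.1)&(abs(P[...,1]+.148)<.08)
for lo,hi in((.06,.08),(.1,.125)):
    mm=m&(z>lo)&(z<hi);print(mm.sum(),cv2.minAreaRect((P[mm][:,:2]*1000).astype(np.float32)) if mm.sum() else 0)
E
```

```text
t 2.85 pos [ 0.5316 -0.1435  0.1893] yaw 9.44 q [-0.26  0.24 -0.24  1.09  0.    1.14] F [-0.8  1.   1.3] w 0.997
shift norm [ 0.002  -0.0035 -0.0231] turn norm [-0.0005 -0.0001 -0.0007]
((600.1080932617188, -104.64955139160156), (4.793241500854492, 10.625310897827148), 86.31526947021484)
3688 ((534.2066650390625, -149.03350830078125), (160.78350830078125, 70.49282836914062), 9.294330596923828)
1209 ((534.2462158203125, -148.64353942871094), (13.620611190795898, 57.948028564453125), 9.249564170837402)
```

View pics/w1.png

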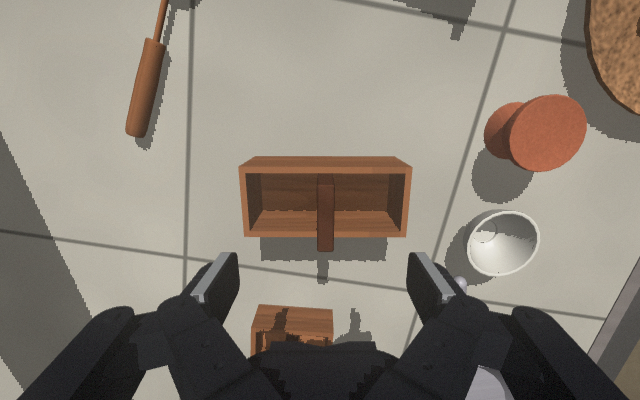

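The wrist view confirms the handle under the tool at (325,213). The handle and rim centres agree within 2 mm with the top camera. Next I'll descend and grip.

drive_tool(
  rows="0.007 0.12 -0.027 0 0 0 1;0 0.12 0 0 0 0 1;0 0.12 0 0 0 0 1;0 0.12 0 0 0 0 1;0 0.097 0 0 0 0 1",
)

```text
t: 3.37
position: [0.5326, -0.1454, 0.0735]
tool_rot: [0.705, -0.704, -0.059, 0.06]
wrist_force: [-0.9, -0.2, 0.2]
width: 0.997
```

drive_tool(
  rows="0 0 0 0 0 0 1;0 0 0 0 0 0 1",
)

```text
t: 3.53
position: [0.5325, -0.1458, 0.0744]
tool_rot: [0.705, -0.704, -0.058, 0.06]
wrist_force: [0.5, 0.8, -0.6]
width: 1.005
```

drive_tool(
  rows="0 0 0 0 0 0 -1;0 0 0 0 0 0 -1;0 0 0 0 0 0 -1;0 0 0 0 0 0 -1;0 0 0 0 0 0 -1",
  newtons=50,
)

```text
t: 3.95
position: [0.5343, -0.1477, 0.0755]
tool_rot: [-0.705, 0.705, 0.059, -0.058]
wrist_force: [-0.9, -0.7, -0.3]
width: 0.299
```

drive_tool(
  rows="0 0 0 0 0 0 -1;0 0 0 0 0 0 -1;0 0 0 0 0 0 -1;0 0 0 0 0 0 -1;0 0 0 0 0 0 -1",
)

```text
t: 4.37
position: [0.5342, -0.1476, 0.0752]
tool_rot: [-0.705, 0.705, 0.059, -0.058]
wrist_force: [0.5, 1.6, 4.9]
width: 0.156
```

drive_tool(
  rows="0 -0.04 0 0 0 0 -1;0 -0.05 0 0 0 0 -1;0 -0.05 0 0 0 0 -1;0 -0.05 0 0 0 0 -1;0 0 0 0 0 0 -1",
)

```text
t: 4.78
position: [0.5353, -0.148, 0.1154]
tool_rot: [-0.704, 0.705, 0.06, -0.057]
wrist_force: [0.5, -0.3, -2.9]
width: 0.159
```

```bash
python3 - <<'E'
from h import *
go(.52,.0,.11,-10)
grab('side','s2')
E
```

```text
t 4.78 pos [ 0.5353 -0.148   0.1154] yaw 9.46 q [-0.27  0.3  -0.34  0.93 -0.    1.14] F [ 0.5 -0.3 -2.9] w 0.159
shift norm [0.0459 0.0258 0.7427] turn norm [0.0007 0.2163 0.0022]
```

View pics/s2.png

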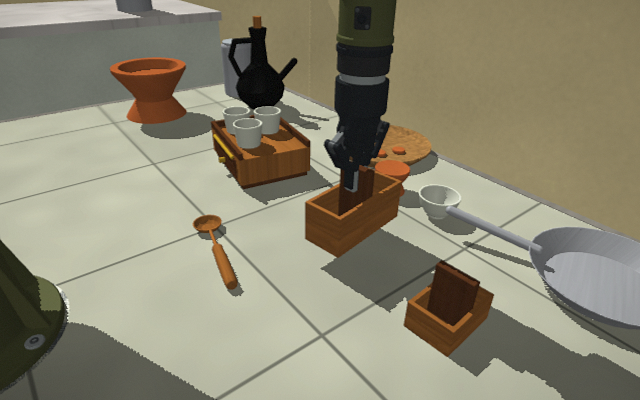

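The caddy is off the counter and hanging level in the gripper. Next I'll turn it and move to a standoff from the rekebot.

drive_tool(
  rows="0 0 0 0 0.0433 0 -1;0 0 0 0 0.0433 0 -1;0 0 0 0 0.0433 0 -1;0 0 0 0 0.0433 0 -1;0 0 0 0 0.0433 0 -1",
)

```text
t: 5.25
position: [0.5334, -0.1474, 0.1123]
tool_rot: [0.704, -0.704, 0.063, -0.063]
wrist_force: [0.0, -0.5, -2.9]
width: 0.159
```

drive_tool(
  rows="0 0 0 0 0 0 -1;0 0 0 0 0 0 -1",
)

```text
t: 5.42
position: [0.5335, -0.1475, 0.1124]
tool_rot: [0.704, -0.704, 0.061, -0.061]
wrist_force: [0.3, -0.7, -3.5]
width: 0.156
```

```bash
python3 - <<'E'
from h import *
go(.5416,.0416,.10,-10)
E
```

```text
t 5.42 pos [ 0.5335 -0.1475  0.1124] yaw -9.91 q [-0.27  0.3  -0.34  0.92 -0.    1.47] F [ 0.3 -0.7 -3.5] w 0.156
shift norm [-0.1227  0.0619  0.9382] turn norm [-0.      0.001  -0.0004]
```

drive_tool(
  rows="-0.012 0 0.06 0 0 0 -1;-0.012 0 0.09 0 0 0 -1;-0.012 0 0.1 0 0 0 -1;-0.012 0 0.1 0 0 0 -1;-0.012 0 0.1 0 0 0 -1",
)

```text
t: 5.83
position: [0.5373, -0.0553, 0.1126]
tool_rot: [0.705, -0.704, 0.061, -0.061]
wrist_force: [-0.1, 0.1, -2.5]
width: 0.159
```

drive_tool(
  rows="-0.012 0 0.1 0 0 0 -1;-0.012 0 0.1 0 0 0 -1;-0.012 0 0.1 0 0 0 -1;-0.012 0 0.1 0 0 0 -1;-0.012 0 0.088 0 0 0 -1",
)

```text
t: 6.25
position: [0.5425, 0.0433, 0.1127]
tool_rot: [0.705, -0.704, 0.061, -0.061]
wrist_force: [1.0, 0.2, -2.9]
width: 0.16
```

drive_tool(
  rows="0 0 0 0 0 0 -1;0 0 0 0 0 0 -1;0 0 0 0 0 0 -1",
)

```text
t: 6.5
position: [0.5425, 0.0415, 0.1126]
tool_rot: [-0.704, 0.705, -0.061, 0.061]
wrist_force: [0.3, 0.4, -3.3]
width: 0.157
```

```bash
cat >> h.py <<'E'
def rel(f):
    """caddy rim rect and reke end in same cloud, band relative"""
    for n in('top','side'):
        c=grab(n,f+n)
E
python3 - <<'E'
from h import *
go(.5416,.0416,.10,-10)
rel('a')
for n in('atop','aside'):
    a=cv2.imread(f'pics/{n}.png');a=a[110:260,160:400] if 'top' in n else a[60:260,190:450]
    cv2.imwrite(f'pics/{n}c.png',cv2.resize(a,None,fx=3,fy=3,interpolation=2))
E
```

```text
t 6.5 pos [0.5425 0.0415 0.1126] yaw -9.95 q [ 0.08  0.29 -0.36  0.92 -0.    1.82] F [ 0.3  0.4 -3.3] w 0.157
shift norm [-0.0043  0.063  -0.0002] turn norm [ 0.0003  0.0006 -0.0002]
```

View pics/atopc.png

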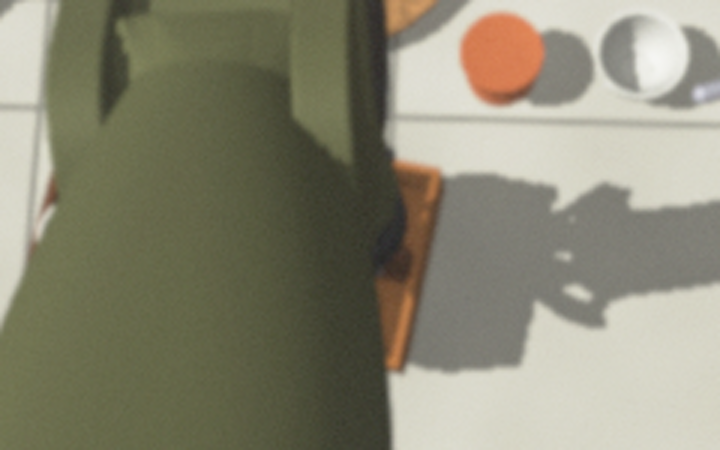

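View pics/asidec.png

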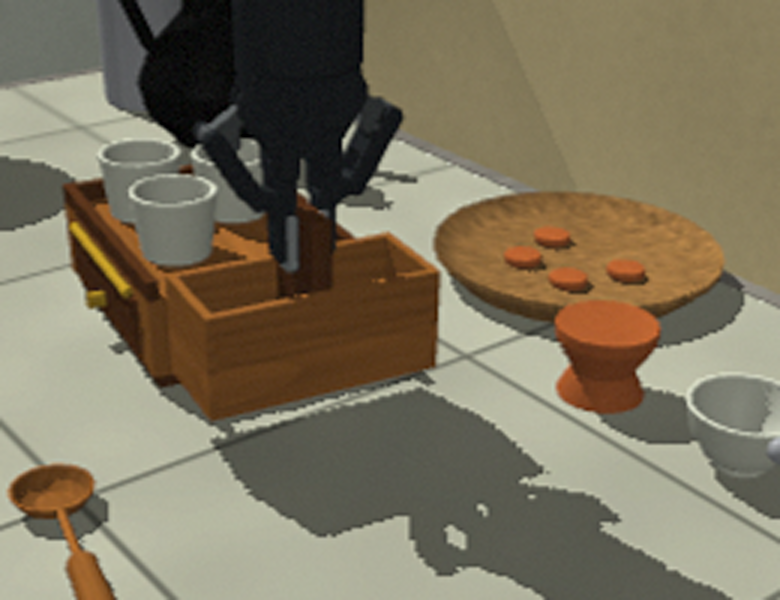

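```bash
cat >> h.py <<'E'
def carel(f,zt):
    c=np.load(f'pics/{f}.npz');P=cloud(c);z=P[...,2]
    yaw=np.radians(-10.05);e=np.array([np.cos(yaw),np.sin(yaw)]);ff=np.array([-e[1],e[0]])
    # end mid in side-cam coords
    y0=np.radians(-9.6);e0=np.array([np.cos(y0),np.sin(y0)]);f0=np.array([-e0[1],e0[0]])
    E=np.array([.5665,.2143])+e0*.0063+f0*-.1014
    X=(P[...,:2]-E)@e;Y=(P[...,:2]-E)@ff
    m=(c['depth']>0)&(abs(X)<.1)&(Y>-.13)&(Y<.01)&(abs(z-zt)<.005)
    if True:
        q=(np.stack([X[m],Y[m]],-1)*1000).astype(np.float32)
        print(f,len(q),cv2.minAreaRect(q),'z',np.percentile(z[m],[5,50,95]).round(4),'x',np.percentile(q[:,0],[.5,99.5]),'y',np.percentile(q[:,1],[.5,99.5]))
E
python3 - <<'E'
from h import *
print(manip.get_obs()['t'])
carel('aside',.109)
carel('aside',.107)
E
```

```text
6.6
aside 688 ((-0.2700042724609375, -74.88841247558594), (160.7351531982422, 74.79991149902344), 0.09214264154434204) z [0.1044 0.1081 0.1098] x [-80.4246666   79.49565521] y [-111.99931839  -39.57783581]
aside 819 ((-0.31215667724609375, -74.88848114013672), (160.81947326660156, 74.79991149902344), 0.09214265644550323) z [0.1025 0.1075 0.1096] x [-80.4474855   79.47718102] y [-111.99299126  -39.80599209]
```

Lateral error is about 0.3 mm, yaw is within 0.1°, and the gap is about 40 mm. Next I'll lower it nearly to the counter, then close the gap.

drive_tool(
  rows="0 0.05 0 0 0 0 -1;0 0.05 0 0 0 0 -1;0 0.05 0 0 0 0 -1;0 0.025 0 0 0 0 -1;0 0 0 0 0 0 -1",
)

```text
t: 7.02
position: [0.5414, 0.041, 0.0759]
tool_rot: [-0.704, 0.705, -0.063, 0.061]
wrist_force: [-0.0, -0.1, -1.9]
width: 0.159
```

drive_tool(
  rows="0 0 0.05 0 0 0 -1;0 0 0.05 0 0 0 -1;0 0 0.05 0 0 0 -1;0 0 0.015 0 0 0 -1;0 0 0 0 0 0 -1",
)

```text
t: 7.43
position: [0.549, 0.0754, 0.0779]
tool_rot: [0.705, -0.704, 0.061, -0.061]
wrist_force: [-0.2, 0.2, -3.6]
width: 0.157
```

drive_tool(
  rows="0 0 0 0 0 0 -1;0 0 0 0 0 0 -1",
)

```text
t: 7.6
position: [0.5484, 0.0739, 0.0777]
tool_rot: [-0.704, 0.705, -0.062, 0.062]
wrist_force: [-0.5, -0.1, -3.5]
width: 0.16
```

```bash
python3 - <<'E'
from h import *
go(.5486,.081,.0745,-10)
grab('side','s4');carel('s4',.0715)
a=cv2.imread('pics/s4.png')[60:260,190:450]
cv2.imwrite('pics/s4c.png',cv2.resize(a,None,fx=3,fy=3,interpolation=2))
E
```

```text
t 7.6 pos [0.5484 0.0739 0.0777] yaw -10.0 q [ 0.13  0.34 -0.38  0.85 -0.    1.88] F [-0.5 -0.1 -3.5] w 0.16
shift norm [-0.0054  0.0162  0.0351] turn norm [ 0.0002 -0.      0.    ]
s4 927 ((-0.0871734619140625, -34.927127838134766), (160.75706481933594, 89.69111633300781), 0.1641627550125122) z [0.0672 0.0719 0.075 ] x [-80.22844223  79.77115288] y [-78.98111115   9.56496263]
```

View pics/s4c.png

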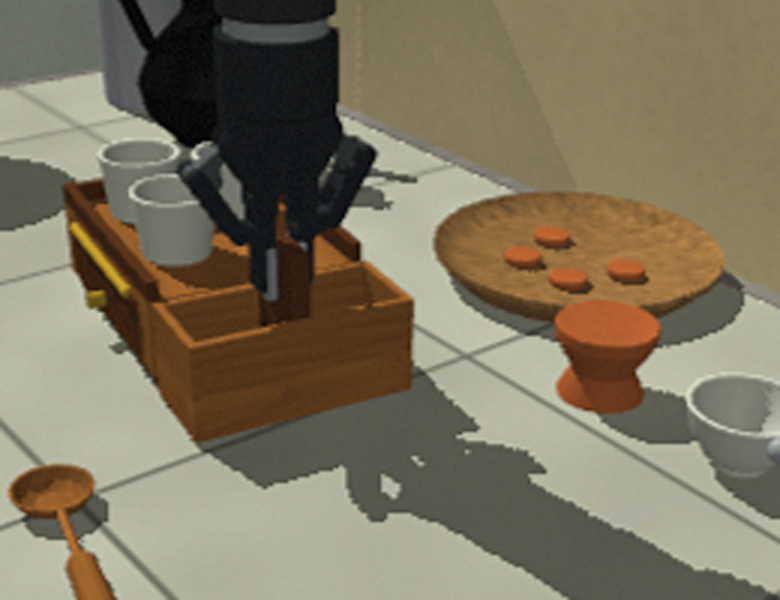

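drive_tool(
  rows="0 0.006 0 0 0 0 -1;0 0.006 0 0 0 0 -1;0 0.003 0 0 0 0 -1;0 0 0 0 0 0 -1",
)

```text
t: 7.98
position: [0.5488, 0.0736, 0.0752]
tool_rot: [-0.704, 0.704, -0.062, 0.062]
wrist_force: [-0.3, -1.0, 2.1]
width: 0.16
```

drive_tool(
  rows="0 0 0.008 0 0 0 -1;0 0 0.008 0 0 0 -1;0 0 0.008 0 0 0 -1;0 0 0 0 0 0 -1;0 0 0 0 0 0 -1",
)

```text
t: 8.4
position: [0.55, 0.0781, 0.0753]
tool_rot: [-0.704, 0.705, -0.061, 0.062]
wrist_force: [0.1, -4.1, 5.2]
width: 0.154
```

It has touched down (Fz +5 N). I'll keep closing the gap in small steps.

drive_tool(
  rows="0 0 0.005 0 0 0 -1;0 0 0.005 0 0 0 -1;0 0 0 0 0 0 -1;0 0 0 0 0 0 -1",
)

```text
t: 8.73
position: [0.5503, 0.0799, 0.0753]
tool_rot: [-0.704, 0.705, -0.061, 0.062]
wrist_force: [0.7, -4.1, 5.6]
width: 0.157
```

drive_tool(
  rows="0 0 0.005 0 0 0 -1;0 0 0 0 0 0 -1;0 0 0 0 0 0 -1",
)

```text
t: 8.98
position: [0.5505, 0.0809, 0.0753]
tool_rot: [-0.704, 0.705, -0.061, 0.062]
wrist_force: [0.6, -4.5, 5.2]
width: 0.159
```

drive_tool(
  rows="0 0 0.005 0 0 0 -1;0 0 0 0 0 0 -1;0 0 0 0 0 0 -1",
)

```text
t: 9.23
position: [0.5506, 0.0812, 0.0753]
tool_rot: [-0.703, 0.705, -0.061, 0.062]
wrist_force: [0.1, -6.7, 6.9]
width: 0.158
```

drive_tool(
  rows="0 0 0.005 0 0 0 -1;0 0 0 0 0 0 -1;0 0 0 0 0 0 -1",
)

```text
t: 9.48
position: [0.5506, 0.0813, 0.0754]
tool_rot: [-0.703, 0.706, -0.062, 0.063]
wrist_force: [-0.7, -9.2, 8.4]
width: 0.157
```

Contact: TCP stalls at y≈0.081 while the force rises to 9 N. I'll take some of the preload off, release and retreat.

drive_tool(
  rows="0 0 -0.006 0 0 0 -1;0 -0.002 0 0 0 0 -1;0 0 0 0 0 0 -1",
)

```text
t: 9.73
position: [0.5504, 0.0812, 0.0754]
tool_rot: [-0.704, 0.705, -0.062, 0.062]
wrist_force: [0.9, -6.3, 3.0]
width: 0.159
```

drive_tool(
  rows="0 0 0 0 0 0 0;0 0 0 0 0 0 0;0 0 0 0 0 0 0;0 0 0 0 0 0 0.3;0 0 0 0 0 0 0.3",
)

```text
t: 10.15
position: [0.5499, 0.0826, 0.075]
tool_rot: [0.705, -0.704, 0.062, -0.062]
wrist_force: [-0.4, 0.6, -0.3]
width: 0.646
```

drive_tool(
  rows="0 -0.04 0 0 0 0 0.3;0 -0.1 0 0 0 0 0.3;0 -0.15 0 0 0 0 0.3;0 -0.15 0 0 0 0 0.3;0 -0.15 0 0 0 0 0.3",
)

```text
t: 10.57
position: [0.5496, 0.0824, 0.1948]
tool_rot: [0.704, -0.704, 0.062, -0.062]
wrist_force: [0.3, -0.4, 0.5]
width: 0.654
```

```bash
python3 - <<'E'
from h import *
go(.5,-.15,.25,-10)
grab('side','s5');grab('wrist','w5')
c=np.load('pics/s5.npz')
carel('s5',.0715)
a=cv2.imread('pics/s5.png')[60:260,190:450]
cv2.imwrite('pics/s5c.png',cv2.resize(a,None,fx=3,fy=3,interpolation=2))
E
```

```text
t 10.57 pos [0.5496 0.0824 0.1948] yaw -10.01 q [ 0.15  0.25 -0.22  1.1   0.    1.89] F [ 0.3 -0.4  0.5] w 0.654
shift norm [-0.0424 -0.2759 -1.1875] turn norm [-0.0001 -0.0001 -0.0002]
s5 755 ((0.07677459716796875, -31.023929595947266), (161.4862518310547, 81.89410400390625), 0.05180181562900543) z [0.0671 0.0709 0.0731] x [-79.81847939  80.52749435] y [-70.85427567   9.67506318]
```

View pics/s5c.png

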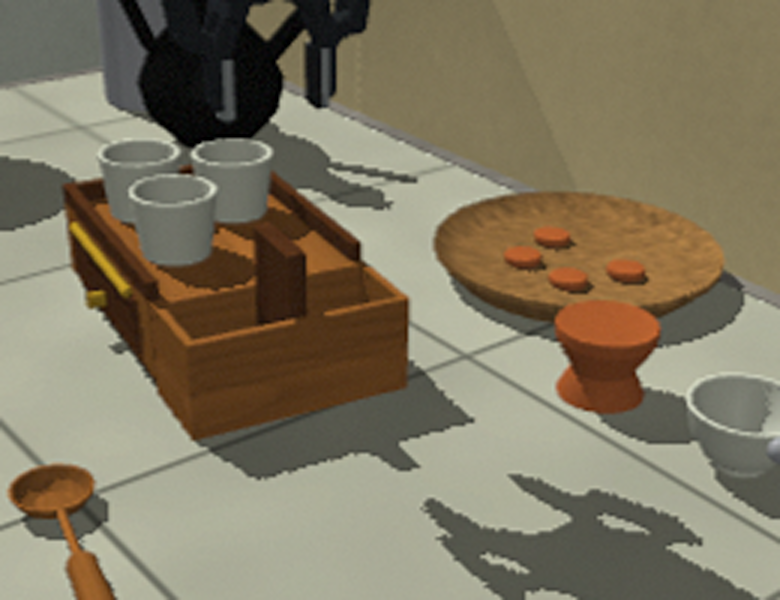

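View pics/w5.png

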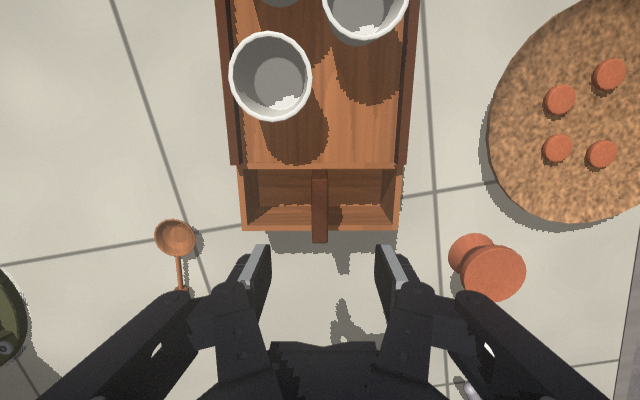

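The side and wrist views show the caddy flush: seam at wrist row ~167, sides in line at columns ~240 and ~402. Last check is the short caddy, then I'll hand in.

```bash
python3 - <<'E'
from h import *
v,u=np.mgrid[:400,:640]
for n in('side0','s5'):
    c=np.load(f'pics/{n}.npz');P=cloud(c);z=P[...,2]
    m=(u>395)&(u<500)&(v>255)&(v<360)&(c['depth']>0)&(z>.075);print(n,P[m].mean(0).round(4))
o=manip.get_obs();print(o['position'],o['joint_velocities'].round(3))
manip.job_done()
E
```

```text
side0 [ 0.523  -0.3597  0.0864]
s5 [ 0.5231 -0.3596  0.0864]
[0.55335804 0.08298117 0.19911574] [ 0.001  0.039 -0.079 -0.074  0.    -0.001]
the job is handed in; nothing more can be done
```

I gripped the long caddy by its handle, turned it about 19° and set it down beside the rekebot. I then slid it against the plain end until contact (about 9 N), released it and raised the arm about 12 cm clear. The job is handed in after roughly 11 s of the 51 s allowed.

**Last checks (side camera):**

| Check | Measured |
|---|---|
| Gap to the plain end | about 1 mm, within the cameras' 2 mm accuracy |
| Sideways offset of the caddy's middle | about 0.1 mm |
| Angle to the end face | about 0.1° |
| Height of the caddy's rim | 71 mm, so it is standing upright on the counter |
| Short caddy | moved 0.1 mm or less, so it has stayed where it was |

The side and wrist pictures both show the two reading as one box. The cameras disagreed by about 2 mm in absolute position, so I took gap and alignment only relative to the rekebot in one camera. I did not recheck with the top camera, because the arm was blocking its view. No check failed.

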